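# Start the microcentrifuge run

## Robot

A 6-joint arm with a two-finger parallel gripper is mounted at the origin on the work surface. World frame = base frame: x ahead of the robot, y to its left, z up, the work surface at z = 0. Lengths are in mm, angles in rad, forces in N, time in s.
With the tool pointing down it reaches from about 400 to 925 mm from the base axis. Payload 12.5 kg.
Tool frame: the origin (TCP) lies midway between the tips of the shut fingers; the grasp point (between the pads) lies 19 mm behind it; z points along the fingers, y is the line along which they close (so a half turn about z gives the same grasp; the last joint's range is limited). The gripper opens to 95 mm and grips with 3 to 60 N. Pads are 20 mm wide; open, the fingers measure 119 mm over their backs; the gripper's body (75 mm by 180 mm) begins 59 mm behind the grasp point.
Start: joints at [-1.328, 0.491, 1.559, -0, 1.092, -0.106], TCP at [213.631, -587.377, 185.061] pointing down, gripper open.
Joint ranges: [-3.1, 3.1], [-0.84, 2.19], [0.05, 2.79], [-1.13, 4.28], [0.06, 2.93], [-2.69, 2.69]. Speed limits (rad/s): [2.22, 2.22, 2.79, 3.14, 3.14, 3.14].

## Interface

Orientations are given as [roll, pitch, yaw] about the fixed x, y, z axes, in that order (R = Rz(yaw) Ry(pitch) Rx(roll)).
In Python, from cell import env gives the robot as it stands.
- The arm moves only by the shell command python3 -m inch 'ROWS'. ROWS is JSON, a list of rows, each a list of 7 numbers: the turn, a rotation vector about the tool's x, y, z in rad, then the shift along the tool's x, y, z in cm, then the closure, from -1 (fully open) to 1 (shut). A call has 1 to 20 rows; each row shifts and turns the commanded pose from where the row before left it, along the tool's axes as they then stand; what a row does not reach is not made up. A row lasts 1/8 s, in which the tool goes at most 62.5 mm and 10.7 degrees, less where a joint would pass 70% of its speed; a pose out of reach is approached as far as the arm can. A call with a gripper value outside its range is refused whole. The fingers move at their own pace and stop on an object; the grip force is fixed at half the most. Time passes only in rows, so rows that do not move let the fingers close. It gives the time, the measured TCP pose, the force, the opening and the grip force at its end, in the units of the state.
- env.state(): the state, without advancing time (a new reading comes with each control period).
- env.read_camera(name): name is "side" or "top"; returns a dict with "img" (384x512x3 uint8, red, green, blue), "depth" (384x512 float32, mm along the optical axis (not along the pixel's ray), 0 where there is no reading), "fx", "fy", "cx", "cy" (pixels), "position" and "orientation" of the camera in the world. Camera axes: x right, y down, z forward; pixel columns grow to the right and rows downward; lengths in mm; the calibration is good to about 2 mm. A picture is of the moment at which its call begins.
- env.job_done(): hands the job in; it is judged then, once.
Trained networks look in a picture, given as the dict that the camera call returned (one of the last four; its "shot" number tells which), for a name from the list of things; names that differ only in an ending like _2 or _b are one class to them, and where a whole thing is asked for, a point or a joint stands for the part that bears it (a point fixed in the world has none). Each returns a list of dicts, best first, with "score" (0 to 1); they miss things now and then, are a little off and sometimes report something else, mostly with a low value. They report only what shows in the picture. A call takes as long as a camera call.
- env.find_in(picture, target): "centre" ([x, y, z] in mm, in the coordinates of the camera as it stood for that picture, good to about 4 mm: the middle of the surface that is visible of it).
- env.trace(picture, target): "mask" (384x512 bool, what is visible of it).
The state is a dict: "t": time; "joints": joint angles; "qvel": joint speeds; "tau": joint torques, N m; "eef_pos": TCP position; "tcp_rot": TCP orientation; "ft_force": force on the tool from outside, world axes, zero at the start; "moment": the same for the moment, N m; "opening": opening from 0.0 (shut) to 1.0 (fully open); "grip_force": force on a finger pad.
Only numpy, scipy, OpenCV 4.12 (cv2) and the standard library are available. Lean on these libraries where they do the work, as an engineer would, in place of code of your own. Each camera call takes 0.05 s, during which the arm holds its last target. There are 200 camera calls.

## Task

The loaded microcentrifuge is standing open and switched off: start it with closed fingertips, gripping and forcing nothing. First press the power rocker at the left of its front panel over to on, next push the lid down, without slamming it, until it is fully shut, and only then press the big round start key fully in and let it go. Leave the three small square keys alone, do not swing the lid further open, and leave the flask, the tube rack and the bottle where they stand.

Things in the scene. Friction and masses are not known exactly. Their poses are not given: they have to be found in the camera images.
- centrifuge: Benchtop microcentrifuge, fixed: pale housing, blue base, x -150 to +135 mm, y +-110 mm, deck 125 mm high. Origin on the bench; x from its front to its hinge side, y to the left seen from its front, z up. Front 90 mm: panel sloping up to the back at 0.35 rad, 82 to 115 mm high; on it, left to right: black rocker (y +75 mm), display with three small square keys below it, round key (y -74 mm).
- rocker_on_end (a point): Point on top of the power rocker near its 'on' end: the end farther up the slope, towards the lid. It stands proud while off and is the end to press. Axes: x towards that end, z out of the rocker. Black rocker, 31 mm long up the slope, 21 mm wide, pivot at its middle, 12.5 mm from here; pressed over, this end moves in about 4 mm and stays about 8 mm above the panel.
- power_rocker (a joint): Rocker angle, rad: 0 off, 0.32 fully on. It stays where it is left; about 2 to 4 N at the end move it.
- lid_front (a point): Point on the middle of the lid's outer (upper) face, 165 mm from the hinge line, 16 mm from the front edge. Axes: z out of the outer face, x towards the hinge.
- lid (a joint): Angle, rad: 0 shut, 1.4 fully open; starts 0.75 to 1.1. Pale lid 204 mm wide with a dark round window, front edge 181 mm from the hinge (its middle lip 192). Hinge line: along the centrifuge's y through x 125, z 125 mm; outer face 18 mm above it (143 mm above the bench when shut). Stiff hinge: stays where left, no catch; 1 to 6 N at the front push it down; shut, it meets a hard stop.
- start_key_top (a point): Centre of the top of the start key: the only round key, grey, 28 mm across, 8 mm proud of the panel, at the right of the panel. z points out of the panel along the key's travel.
- start_key (a joint): How far the start key is pressed, m: 0 released, 0.004 fully in. Spring return; 1.5 N to start it, 5 N fully in.
- set_key_left (a joint): Left one of the three small grey square keys (13 mm, 4 mm proud, in a row in front of the display, 26 mm apart; body-frame x -129 mm, y +26, 0, -26 mm): m pressed, 0 to 0.0025. Not to be pressed.
- set_key_mid (a joint): Middle small square key, m pressed. Not to be pressed.
- set_key_right (a joint): Right small square key, m pressed; its middle is 48 mm from that of the start key. Not to be pressed.
- flask: Loose clear cell-culture flask lying flat at the centrifuge's right side, 115 x 80 x 34 mm with a green screw cap reaching to +94 mm in its x; origin at the centre of its underside. Bystander.
- tube_rack: Loose white microtube rack with four tubes, 100 x 60 x 40 mm, at the centrifuge's left side; origin at the centre of its underside. Bystander.
- reagent_bottle: Loose round reagent jar, 58 mm across, 115 mm high, at the centrifuge's left side; origin at the centre of its underside. Bystander.

How it is judged (in metres and radians):
On the way, in this order (a step that is already met when the one before it is completed fails the run):
1. the power rocker is pressed over to on (value of joint power_rocker above 0.25 rad), for 0.2 s.
2. the lid is pushed fully shut (value of joint lid below 0.035 rad), for 0.2 s.
3. the start key is pressed in (value of joint start_key above 0.0028 m), for 0.05 s.
At the end, for the whole second after the job is handed in: The rocker is on (over 0.25 of 0.32 rad), the lid shut (under 0.035 rad, 6 mm at its front edge), the start key has been pressed at least 2.8 of its 4 mm and has sprung back (under 1 mm), and the flask, rack and bottle are within 30 mm of where they stood (value of joint power_rocker above 0.25 rad and value of joint lid below 0.035 rad and value of joint start_key below 0.001 m and distance of each of flask, tube_rack, reagent_bottle from where it was at the start of the episode below 0.03 m); the robot touches nothing.
It fails at once if start was pressed before the power was on and the lid shut (value of joint start_key above 0.002 m and (value of joint lid above 0.06 rad or value of joint power_rocker below 0.2 rad)).
It fails at once if a small square key was pressed (value of joint any of set_key_left, set_key_mid, set_key_right above 0.0015 m).
It fails at once if the lid was slammed (faster than 4 rad/s) or swung further open (past 1.25 rad) (velocity of joint lid below -4 rad/s or value of joint lid above 1.25 rad).
It fails at once if a bystander was moved, tipped, lifted or gripped (distance of any of flask, tube_rack, reagent_bottle from where it was at the start of the episode above 0.03 m or angle between any of flask, tube_rack, reagent_bottle's own z axis and vertical above 0.4 rad or contact force between the fingers and flask above 25 N or contact force between the fingers and tube_rack above 25 N or contact force between the fingers and reagent_bottle above 25 N).
It fails at once if the centrifuge was gripped or forced hard by the fingers (over 100 N) (contact force between the fingers and centrifuge above 100 N).
It also fails if it takes over 53 s, if anything falls off the work surface, if the arm or the gripper's body presses on something with over 40 N, if the wrist force passes 120 N, or if a joint passes its speed limit or range.

## Working session

There is one attempt and no reset: what is moved stays moved. The work goes in short steps, Python scripts to look and compute and a shell command to move; the robot and the scene stay as the last step left them, time stands still between calls to the robot, and variables do not carry over. Pictures are saved under pics/ and viewed, at most 10 in all, crops included, and the job is handed in when it is done.

```bash
ls; mkdir -p pics; cat > h.py <<'E'
import numpy as np, cv2
from scipy.spatial.transform import Rotation as R
from cell import env
def T(p): return R.from_euler('xyz',p['orientation']).as_matrix() if len(np.shape(p['orientation']))==1 and len(p['orientation'])==3 else np.array(p['orientation'])
def w(p,c): return T(p)@np.array(c)+np.array(p['position'])
def cloud(p):
    d=p['depth'];v,u=np.indices(d.shape)
    P=np.stack([(u-p['cx'])/p['fx']*d,(v-p['cy'])/p['fy']*d,d],-1)
    return P@T(p).T+np.array(p['position'])
E
python3 - <<'E'
from h import *
s=env.state();print({k:np.round(v,3) for k,v in s.items()})
for n in('side','top'):
    p=env.read_camera(n);cv2.imwrite(f'pics/{n}0.png',p['img'][...,::-1]);print(n,p['position'],p['orientation'])
    for t in('centrifuge','rocker_on_end','lid_front','start_key_top','set_key_left','flask','tube_rack','reagent_bottle'):
        for r in env.find_in(p,t)[:2]: print(t,round(r['score'],2),w(p,r['centre']).round(0))
    np.savez(n+'0.npz',**{k:v for k,v in p.items()})
E
```

```text
pics
{'t': np.float64(0.0), 'joints': array([-1.328,  0.492,  1.559,  0.   ,  1.092, -0.106]), 'qvel': array([ 0.   , -0.001,  0.002, -0.   ,  0.002, -0.002]), 'tau': array([ 2.0000e-03, -6.1263e+01, -2.5818e+01,  6.9000e-02,  4.8000e-02,
       -0.0000e+00]), 'eef_pos': array([ 213.552, -587.068,  184.445]), 'tcp_rot': array([-3.14 , -0.   ,  0.349]), 'ft_force': array([ 0.657, -0.489, -0.789]), 'moment': array([ 0.043, -0.003, -0.052]), 'grip_force': np.float64(0.0), 'opening': np.float64(1.0)}
side [ 549.42432716 -688.69989432  670.74502376] [-2.21385696  0.00680316 -0.06195488]
centrifuge 0.83 [ 591. -148.  105.]
rocker_on_end 0.6 [469. -28. 101.]
lid_front 0.63 [ 646. -108.  224.]
start_key_top 0.71 [ 492. -181.  107.]
set_key_left 0.22 [ 495. -178.  108.]
flask 0.67 [ 595. -292.   35.]
top [487.34907519  53.69337352 957.98890685] [-3.04126597 -0.04009021 -1.54741455]
rocker_on_end 0.68 [466. -24. 108.]
lid_front 0.65 [643. -67. 223.]
start_key_top 0.74 [465.  65.  33.]
start_key_top 0.66 [ 595. -275.   33.]
flask 0.91 [ 596. -273.   31.]
tube_rack 0.83 [463.  67.  31.]
reagent_bottle 0.84 [640. 122. 111.]
```

View pics/side0.png

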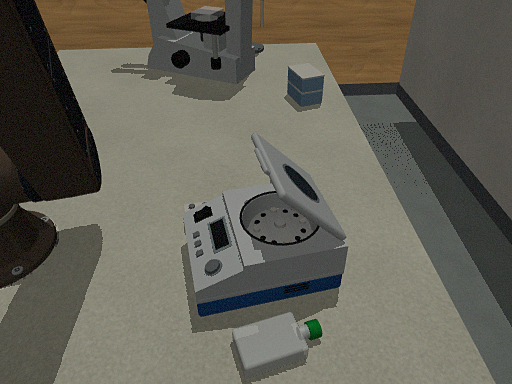

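View pics/top0.png

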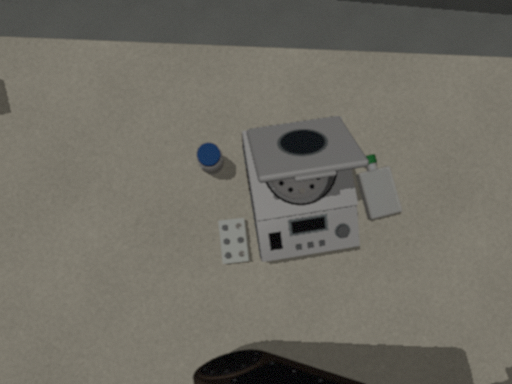

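The side view shows the rocker at about (203,213), the start key at (213,267) and the square keys near (196,245). The top view has the rocker at (276,241), the key at (343,231) and the lid's front lip at (315,176). Next I'll measure these.

```bash
python3 - <<'E'
from h import *
for n in('side','top'):
    p=env.read_camera(n);C=cloud(p)
    for t in('rocker_on_end','start_key_top','lid_front','lid'):
        for r in env.trace(p,t)[:1]:
            m=r['mask']&(p['depth']>0);v,u=np.where(m)
            print(n,t,round(r['score'],2),m.sum(),'px',u.mean().round(1),v.mean().round(1),u.min(),u.max(),v.min(),v.max(),'med',np.median(C[m],0).round(1),'mid',((C[m].min(0)+C[m].max(0))/2).round(1))
    # planes
    reg=(C[...,0]>400)&(C[...,0]<800)&(C[...,1]>-235)&(C[...,1]<25)
    m=reg&(abs(C[...,2]-125)<4);print('deck',m.sum(),np.median(C[m],0))
    if n=='top':
        m=reg&(C[...,2]>60)&(C[...,2]<135)&(C[...,0]<560)
        q=C[m][:,:2].astype(np.float32);r=cv2.minAreaRect(q);print(r,cv2.boxPoints(r))
    big=cv2.resize(p['img'][(180 if n=='side' else 110):(300 if n=='side' else 270),(170 if n=='side' else 230):(350 if n=='side' else 410)],None,fx=4,fy=3.6 if n=='top' else 4,interpolation=cv2.INTER_CUBIC)
    cv2.imwrite(f'pics/{n}c.png',big[...,::-1])
# lid plane from both
E
```

```text
side rocker_on_end 0.58 145 px 203.4 212.7 196 211 206 219 med [472.4 -31.3 104.9] mid [471.2 -20.5 105. ]
side start_key_top 0.44 165 px 212.0 266.5 205 219 260 273 med [ 493.2 -176.9  103.6] mid [ 492.8 -175.2  101.3]
side lid_front 0.71 3226 px 295.6 186.6 251 345 133 240 med [ 648.  -106.3  222.4] mid [668.9  22.2 134.9]
side lid 0.63 3352 px 295.5 186.7 250 345 133 240 med [ 648.3 -104.8  220.4] mid [682.4 149.8 134. ]
deck 3317 [ 585.64187477 -147.35930206  125.35116235]
top rocker_on_end 0.61 141 px 275.2 240.1 270 280 233 247 med [470.3 -24.6 106. ] mid [470.3 -24.5 104.9]
top lid_front 0.76 6017 px 303.8 150.0 246 368 116 182 med [643.8 -66.4 220.8] mid [ 678.1 -106.   133.6]
top lid 0.71 5903 px 303.5 149.7 246 367 116 182 med [643.9 -65.7 221.9] mid [673.2 -65.9 134.6]
deck 2366 [555.62890655 -83.2813913  124.54000693]
((510.53125, -93.46875762939453), (139.4860076904297, 220.68748474121094), 10.37531566619873) [[ 422.0562      2.510377]
 [ 461.80096  -214.56868 ]
 [ 599.0063   -189.44789 ]
 [ 559.26154    27.631165]]
```

View pics/topc.png

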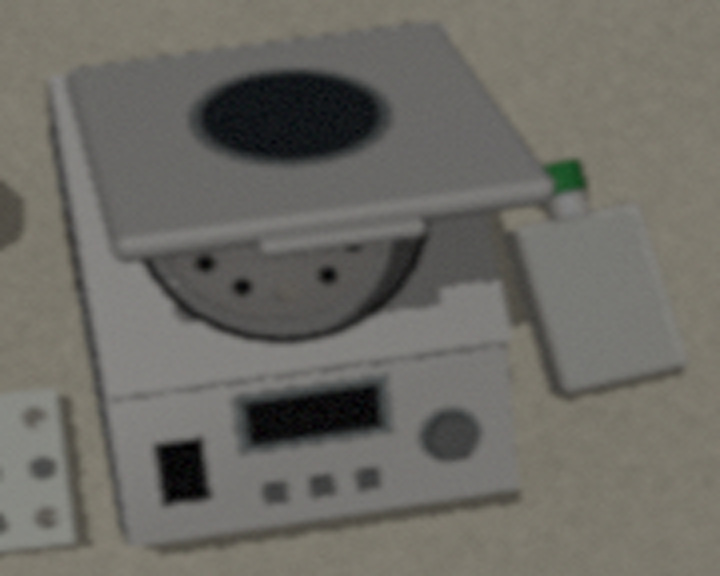

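View pics/sidec.png

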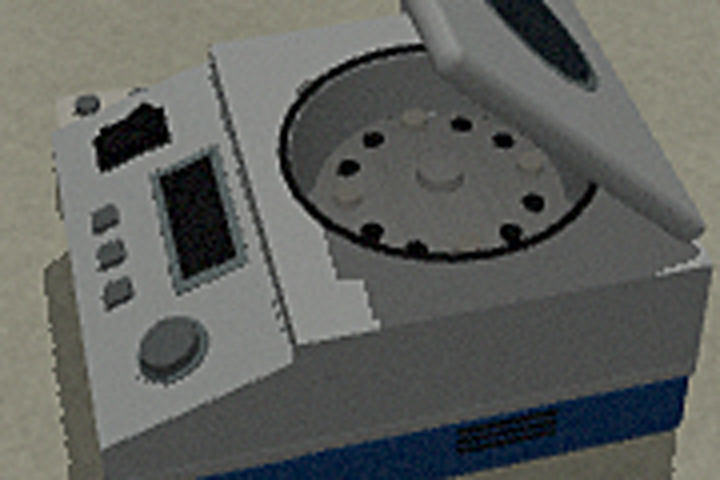

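Both crops are clear. In the top crop the rocker is at (182,470), the key at (450,435) and the squares at (275..369, 492..479). I'll fit the centrifuge pose by reprojecting these points into both cameras.

```bash
cat > fit.py <<'E'
from h import *
from scipy.optimize import least_squares
c,s=np.cos(.35),np.sin(.35); N=np.array([-s,0,c])
def panel(x,y,h): return np.array([x,y,82+(x+150)*np.tan(.35)])+h*N
P={n:dict(np.load(n+'0.npz',allow_pickle=True)) for n in('side','top')}
obs={'top':[(275+0,0)],}
tc=lambda u,v:(230+(u+.5)/4-.5,110+(v+.5)/3.6-.5)
sc=lambda u,v:(170+(u+.5)/4-.5,180+(v+.5)/4-.5)
O=[('top','s',26,tc(275,492)),('top','s',0,tc(322,486)),('top','s',-26,tc(369,479)),('top','k',-74,tc(450,435)),
('side','s',26,sc(106,219)),('side','s',0,sc(111,255)),('side','s',-26,sc(118,293)),('side','k',-74,sc(171,343)),
('top','r',75,tc(182,470)),('top','e',110,tc(112,400)),('top','e',-110,tc(506,345))]
def W(q,b): 
    ca,sa=np.cos(q[2]),np.sin(q[2]); return np.array([q[0]+ca*b[0]-sa*b[1],q[1]+sa*b[0]+ca*b[1],b[2]])
def proj(n,X):
    p=P[n];Y=T(p).T@(X-p['position']);return np.array([p['fx']*Y[0]/Y[2]+p['cx'],p['fy']*Y[1]/Y[2]+p['cy']])
def body(q,k,y):
    if k=='s':return panel(-129,y,4)
    if k=='k':return panel(q[3],y,8)
    if k=='r':return panel(q[4],y,8)
    return np.array([-60,y,q[5]])
def f(q): return np.concatenate([proj(n,W(q,body(q,k,y)))-o for n,k,y,o in O])
r=least_squares(f,[590,-95,.18,-105,-105,120],loss='soft_l1');q=r.x
if __name__=='__main__':
    print(q.round(3));print(f(q).reshape(-1,2).round(1))
    print('key',W(q,body(q,'k',-74)),'rocker mid',W(q,body(q,'r',75)))
    for n in P:
        C=cloud(P[n]); ca,sa=np.cos(q[2]),np.sin(q[2]);D=C-[q[0],q[1],0]
        B=np.stack([ca*D[...,0]+sa*D[...,1],-sa*D[...,0]+ca*D[...,1],D[...,2]],-1)
        m=(B[...,2]>150)&(B[...,2]<300)&(abs(B[...,1])<85)&(B[...,0]>-100)&(B[...,0]<140)
        b=B[m];phi=np.arctan2(b[:,2]-125,125-b[:,0]);rr=np.hypot(b[:,2]-125,125-b[:,0])
        # outer face distance 18 from hinge plane: angle = phi - asin(18/r)
        L=(phi-np.arcsin(18/rr));L=L[rr>120];print(n,'lid',np.median(L).round(3),np.percentile(L,[10,90]).round(3),rr.max(),m.sum())
        m=(abs(B[...,1])<105)&(B[...,0]<-65)&(B[...,0]>-145)&(B[...,2]>70);b=B[m]
        e=(b-np.array([-150,0,82]))@N;print('panel height err',np.median(e))
        for yy in(75,-74):
            k=(abs(b[:,1]-yy)<8)&(e>4);print(yy,'x',b[k,0].min(),b[k,0].max(),'h',np.percentile(e[k],[10,50,90]).round(1))
E
python3 fit.py
```

```text
[ 5.90070e+02 -8.10910e+01  1.75000e-01 -1.08221e+02 -1.05839e+02
  1.08054e+02]
[[ 0.6  0.2]
 [ 0.6  0. ]
 [ 0.5  0.1]
 [ 1.5  0.2]
 [-0.4 -0.8]
 [-0.1 -0.8]
 [-0.2 -0.9]
 [-0.1 -0.8]
 [ 0.7 -0.1]
 [-1.3 -0.6]
 [-0.  -0.6]]
key [ 493.7155413  -173.31253368  104.76558656] rocker mid [470.07057346 -26.18133895 105.63501094]
side lid 0.796 [0.747 0.802] 194.45532503028682 2189
panel height err 0.8291833051183689
75 x -125.25573880647741 -93.42258100778105 h [ 6.4  9.  12.2]
-74 x -125.09790483493467 -100.3522433171877 h [6.8 8.3 9.2]
top lid 0.794 [0.756 0.802] 194.0367914136991 4747
panel height err 0.10662325896356743
75 x -124.8344869621479 -94.68711912640163 h [ 5.9  8.3 11.4]
-74 x -124.89208620042929 -98.66836693746872 h [4.9 7.1 9. ]
```

The fit is consistent: residuals are within about 1 px, the panel height is within 1 mm and the lid is at 0.79 rad. The next move goes above the rocker's on end, with the fingers shut and the tool aligned to the centrifuge.

```bash
python3 -m inch '[[0,0,0.174,0,0,0,1],[0,0,0,2.25,-3.17,0,1],[0,0,0,2.25,-3.17,0,1],[0,0,0,2.25,-3.17,0,1],[0,0,0,2.25,-3.17,0,1],[0,0,0,2.25,-3.17,0,1],[0,0,0,2.25,-3.17,0,1],[0,0,0,2.25,-3.17,0,1],[0,0,0,2.25,-3.17,0,1],[0,0,0,2.25,-3.17,0,1],[0,0,0,2.25,-3.17,0,1],[0,0,0,2.25,-3.17,0,1],[0,0,0,2.25,-3.17,0,1],[0,0,0,2.25,-3.17,0,1],[0,0,0,2.25,-3.17,0,1],[0,0,0,2.25,-3.17,0,1],[0,0,0,2.25,-3.17,0,1],[0,0,0,0,0,0,1],[0,0,0,0,0,0,1]]'
cat > st.py <<'E'
from fit import *
s=env.state();d=np.array(s['eef_pos'])-[q[0],q[1],0]
ca,sa=np.cos(.175),np.sin(.175)
print('t',s['t'],'body',np.round([ca*d[0]+sa*d[1],-sa*d[0]+ca*d[1],d[2]],1),'rot',np.round(s['tcp_rot'],3),'F',np.round(s['ft_force'],1),'op',s['opening'])
E
python3 st.py
```

```text
t: 3.78
eef_pos: [479.7, -25.5, 185.0]
tcp_rot: [3.141, 0.0, 0.175]
ft_force: [0.6, -0.9, 0.6]
opening: 0.006
grip_force: 0.0
t 3.775 body [-99.  74. 185.] rot [3.141 0.    0.175] F [ 0.6 -0.9  0.6] op 0.0061735496664282
```

Now at body (-99, 74, 185). I'll go down to just above the rocker and then press gently.

```bash
python3 -m inch '[[0,0,0,0,0,2.5,1],[0,0,0,0,0,2.5,1],[0,0,0,0,0,1.5,1],[0,0,0,0,0,0.2,1],[0,0,0,0,0,0.2,1],[0,0,0,0,0,0.2,1],[0,0,0,0,0,0.1,1],[0,0,0,0,0,0.1,1],[0,0,0,0,0,0,1]]'; python3 -m inch '[[0,0,0,0,0,0.1,1],[0,0,0,0,0,0.1,1],[0,0,0,0,0,0,1]]'
```

```text
t: 4.9
eef_pos: [480.0, -25.3, 112.0]
tcp_rot: [3.141, -0.0, 0.175]
ft_force: [-0.2, -0.5, -0.1]
opening: 0.002
grip_force: 0.0
t: 5.28
eef_pos: [479.9, -25.3, 109.9]
tcp_rot: [3.142, 0.0, 0.175]
ft_force: [-0.2, 0.2, -1.0]
opening: 0.007
grip_force: 0.0
```

```bash
python3 -m inch '[[0,0,0,0,0,0.1,1],[0,0,0,0,0,0,1]]'; python3 -m inch '[[0,0,0,0,0,0.1,1],[0,0,0,0,0,0,1]]'
python3 - <<'E'
from h import *
p=env.read_camera('side');cv2.imwrite('pics/s1.png',cv2.resize(p['img'][130:280,150:350],None,fx=4,fy=4,interpolation=cv2.INTER_CUBIC)[...,::-1])
E
```

```text
t: 5.52
eef_pos: [479.9, -25.3, 108.9]
tcp_rot: [3.142, 0.0, 0.175]
ft_force: [-0.2, 0.8, 0.5]
opening: 0.004
grip_force: 0.0
t: 5.78
eef_pos: [479.9, -25.3, 108.0]
tcp_rot: [3.142, 0.0, 0.175]
ft_force: [-0.2, 0.7, -0.6]
opening: 0.002
grip_force: 0.0
```

View pics/s1.png

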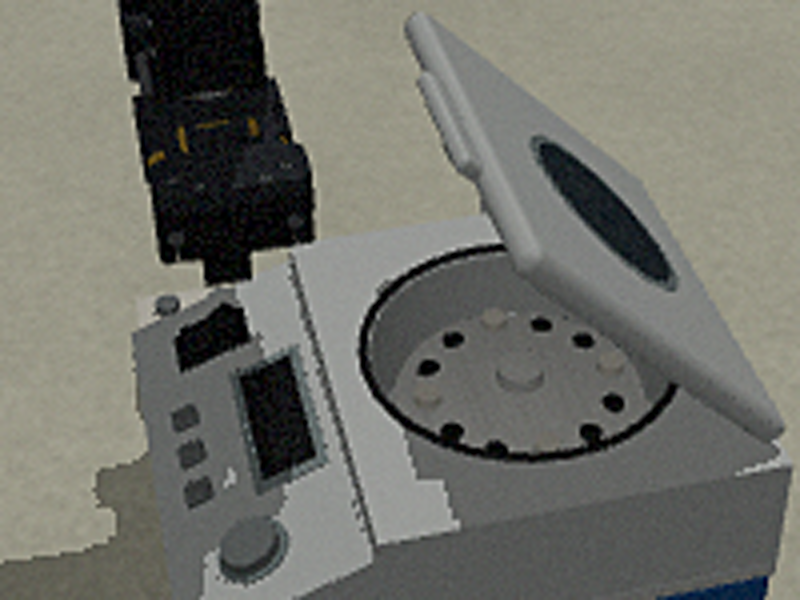

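The side crop shows the narrow finger at about (228,280), with its tip near the rocker (180–248, 300–370). I'll project the TCP into the picture to check where it really is.

```bash
python3 - <<'E'
from fit import *
e=np.array(env.state()['eef_pos']);n='side'
pr=lambda X:((proj(n,X)-[150,130])*4).round(0)
print('tcp',pr(e),'tip+30',pr(e+[0,0,30]),'rocker end',pr(W(q,panel(-94,75,12))),'pivot',pr(W(q,panel(-106,75,8))))
p=env.read_camera('side');print(p['position'],P['side']['position'],p['orientation']-P['side']['orientation'])
C=cloud(p)
for v in range(196,214,2): print(v,[tuple(C[v,u].round(0).astype(int)) for u in (204,207,210)], [tuple(p['img'][v,u]) for u in (207,)])
p=env.read_camera('top')
cv2.imwrite('pics/t1.png',cv2.resize(p['img'][180:280,230:380],None,fx=5,fy=5,interpolation=cv2.INTER_CUBIC)[...,::-1])
E
```

```text
tcp [230. 322.] tip+30 [225. 277.] rocker end [230. 312.] pivot [211. 327.]
[ 549.42432716 -688.69989432  670.74502376] [ 549.42432716 -688.69989432  670.74502376] [0. 0. 0.]
196 [(np.int64(477), np.int64(-32), np.int64(152)), (np.int64(482), np.int64(-30), np.int64(150)), (np.int64(489), np.int64(-32), np.int64(151))] [(np.uint8(0), np.uint8(0), np.uint8(0))]
198 [(np.int64(476), np.int64(-31), np.int64(146)), (np.int64(482), np.int64(-30), np.int64(145)), (np.int64(488), np.int64(-27), np.int64(142))] [(np.uint8(14), np.uint8(22), np.uint8(20))]
200 [(np.int64(476), np.int64(-30), np.int64(140)), (np.int64(481), np.int64(-28), np.int64(138)), (np.int64(484), np.int64(12), np.int64(106))] [(np.uint8(33), np.uint8(28), np.uint8(30))]
202 [(np.int64(462), np.int64(87), np.int64(39)), (np.int64(477), np.int64(10), np.int64(102)), (np.int64(484), np.int64(6), np.int64(105))] [(np.uint8(88), np.uint8(94), np.uint8(93))]
204 [(np.int64(470), np.int64(6), np.int64(100)), (np.int64(477), np.int64(4), np.int64(101)), (np.int64(484), np.int64(-1), np.int64(105))] [(np.uint8(105), np.uint8(107), np.uint8(104))]
206 [(np.int64(471), np.int64(0), np.int64(100)), (np.int64(479), np.int64(-16), np.int64(112)), (np.int64(484), np.int64(-7), np.int64(104))] [(np.uint8(14), np.uint8(13), np.uint8(16))]
208 [(np.int64(472), np.int64(-18), np.int64(109)), (np.int64(479), np.int64(-24), np.int64(114)), (np.int64(485), np.int64(-15), np.int64(105))] [(np.uint8(7), np.uint8(2), np.uint8(0))]
210 [(np.int64(473), np.int64(-26), np.int64(110)), (np.int64(480), np.int64(-31), np.int64(114)), (np.int64(485), np.int64(-22), np.int64(106))] [(np.uint8(14), np.uint8(13), np.uint8(21))]
212 [(np.int64(473), np.int64(-31), np.int64(109)), (np.int64(480), np.int64(-35), np.int64(112)), (np.int64(485), np.int64(-31), np.int64(108))] [(np.uint8(0), np.uint8(2), np.uint8(15))]
```

The depth puts the visible fingertip near z 138, about 30 mm above the reported TCP of 108. Before moving I'll check the gripper geometry.

```bash
python3 - <<'E'
from fit import *
p=env.read_camera('side');C=cloud(p)
for v in range(140,208,3): print(v,[tuple(int(a) for a in C[v,u].round(0)) for u in (190,200,206,212,222)])
s=env.state();print(s['eef_pos'],s['joints'],s['t'])
E
```

```text
140 [(464, -46, 291), (481, -40, 287), (491, -33, 283), (503, -37, 285), (500, 439, 1)]
143 [(464, -47, 286), (481, -38, 280), (491, -37, 279), (502, -38, 279), (500, 423, 0)]
146 [(463, -45, 279), (480, -39, 274), (491, -36, 272), (502, -36, 271), (500, 403, 1)]
149 [(462, -46, 273), (480, -40, 268), (490, -36, 265), (501, -37, 265), (500, 383, 3)]
152 [(462, -45, 266), (478, -35, 259), (490, -38, 260), (501, -38, 260), (500, 369, 1)]
155 [(461, -44, 259), (479, -44, 258), (490, -44, 258), (501, -45, 257), (501, 352, 1)]
158 [(461, -55, 259), (479, -49, 254), (489, -45, 252), (500, -44, 250), (501, 338, -1)]
161 [(549, -689, 671), (477, -34, 238), (488, -39, 241), (500, -45, 244), (518, -39, 240)]
164 [(462, -66, 254), (477, -46, 240), (488, -46, 239), (499, -45, 237), (518, -40, 234)]
167 [(459, -54, 239), (477, -51, 236), (491, -84, 258), (502, -86, 259), (520, -88, 259)]
170 [(464, -91, 258), (482, -95, 259), (492, -93, 258), (502, -95, 259), (520, -94, 257)]
173 [(465, -101, 259), (482, -103, 259), (492, -103, 259), (503, -104, 258), (520, -105, 259)]
176 [(466, -112, 260), (482
[... 413 characters left out ...]
500, -104, 226), (518, -102, 224)]
191 [(462, -111, 227), (479, -107, 223), (489, -107, 222), (500, -104, 220), (517, -100, 215)]
194 [(461, -112, 221), (478, -107, 216), (481, -34, 158), (493, -29, 154), (502, 167, -1)]
197 [(420, 156, 2), (445, 157, 0), (480, -31, 148), (492, -28, 145), (510, 10, 114)]
200 [(420, 147, 0), (446, 142, 2), (480, -30, 140), (488, 13, 105), (510, 1, 113)]
203 [(421, 133, 1), (452, 91, 34), (475, 8, 101), (488, 3, 105), (510, -9, 113)]
206 [(429, 73, 41), (462, 5, 96), (477, -19, 115), (489, -10, 106), (510, -18, 112)]
[479.932474   -25.31063756 108.01364957] [-1.90192270e-01  3.94958006e-01  1.99158938e+00 -1.16662587e-04
  7.55043680e-01  1.20588618e+00] 5.975
```

View pics/t1.png

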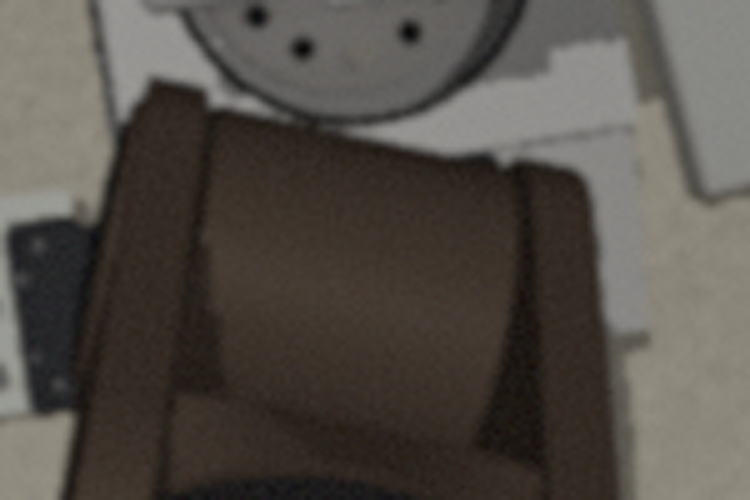

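The crop shows only the arm over the panel, but the depth is clear. The gripper body's underside is near z 215 and the fingertip near 138, so the real tips sit about 29 mm above the reported TCP. The measured xy agrees. I'll keep going down with force feedback.

```bash
python3 -m inch '[[0,0,0,0,0,1.0,1],[0,0,0,0,0,0.7,1],[0,0,0,0,0,0.2,1],[0,0,0,0,0,0,1]]'; for i in 1 ; do python3 -m inch '[[0,0,0,0,0,0.2,1],[0,0,0,0,0,0,1]]'; python3 -m inch '[[0,0,0,0,0,0.1,1],[0,0,0,0,0,0,1]]';python3 -m inch '[[0,0,0,0,0,0.1,1],[0,0,0,0,0,0,1]]';python3 -m inch '[[0,0,0,0,0,0.1,1],[0,0,0,0,0,0,1]]'; done | grep -E 'eef|ft'
```

```text
t: 6.48
eef_pos: [479.9, -25.3, 88.8]
tcp_rot: [-3.142, 0.0, 0.175]
ft_force: [0.5, -0.1, 0.7]
opening: 0.004
grip_force: 0.0
eef_pos: [479.9, -25.3, 87.0]
ft_force: [0.0, -0.7, -0.1]
eef_pos: [480.0, -25.3, 86.0]
ft_force: [-0.3, -0.4, -0.2]
eef_pos: [479.9, -25.3, 85.0]
ft_force: [-0.9, 0.4, 0.2]
eef_pos: [480.1, -25.3, 84.1]
ft_force: [0.1, 0.4, 0.7]
```

```bash
(python3 -m inch '[[0,0,0,0,0,0.1,1],[0,0,0,0,0,0,1]]'; python3 -m inch '[[0,0,0,0,0,0.1,1],[0,0,0,0,0,0,1]]';python3 -m inch '[[0,0,0,0,0,0.1,1],[0,0,0,0,0,0,1]]';python3 -m inch '[[0,0,0,0,0,0.1,1],[0,0,0,0,0,0,1]]') | grep -E 'eef|ft'
python3 - <<'E'
from fit import *
p=env.read_camera('side');C=cloud(p)
cv2.imwrite('pics/s2.png',cv2.resize(p['img'][185:255,175:255],None,fx=8,fy=8,interpolation=cv2.INTER_CUBIC)[...,::-1])
for v in range(200,216,2): print(v,[tuple(int(a) for a in C[v,u].round(0)) for u in (200,203,206,209,212)])
E
```

```text
eef_pos: [480.2, -25.3, 83.1]
ft_force: [1.8, 0.7, 1.3]
eef_pos: [480.0, -25.3, 82.0]
ft_force: [1.9, -0.8, 1.9]
eef_pos: [479.9, -25.3, 80.9]
ft_force: [1.5, -0.7, 0.6]
eef_pos: [479.9, -25.3, 80.0]
ft_force: [1.5, -0.2, 1.9]
200 [(477, -108, 203), (482, -107, 202), (488, -107, 202), (493, -105, 200), (498, -105, 199)]
202 [(477, -109, 199), (482, -108, 199), (487, -107, 197), (493, -106, 197), (498, -104, 195)]
204 [(477, -110, 196), (482, -107, 193), (487, -106, 192), (492, -107, 192), (498, -106, 191)]
206 [(476, -109, 190), (481, -107, 189), (479, -32, 126), (484, -31, 124), (491, -32, 125)]
208 [(462, -3, 96), (472, -34, 122), (478, -32, 120), (484, -30, 119), (490, -27, 116)]
210 [(464, -19, 104), (471, -32, 115), (477, -30, 113), (483, -27, 110), (490, -29, 112)]
212 [(464, -24, 103), (470, -28, 106), (477, -31, 108), (483, -24, 103), (489, -27, 104)]
214 [(464, -31, 104), (471, -34, 106), (477, -34, 106), (483, -32, 104), (489, -32, 104)]
```

View pics/s2.png

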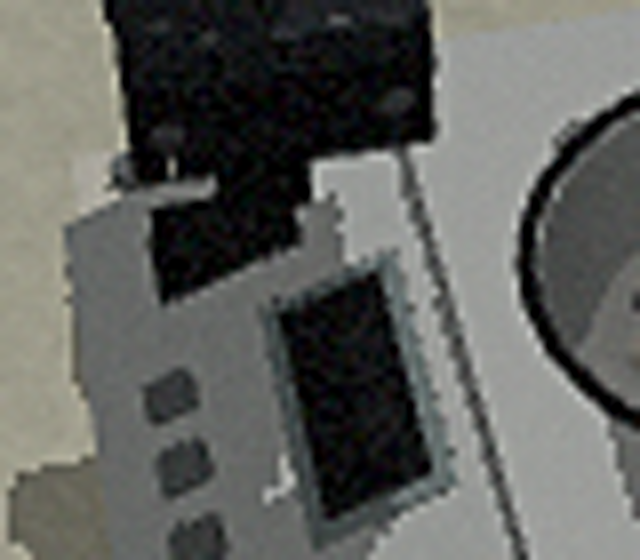

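The finger now rests on the rocker's on end at about (255,215) in this crop. Force is about 2 N, which fits the rocker moving. I'll continue until it reaches its stop.

```bash
(python3 -m inch '[[0,0,0,0,0,0.1,1],[0,0,0,0,0,0,1]]'; python3 -m inch '[[0,0,0,0,0,0.1,1],[0,0,0,0,0,0,1]]') | grep -E 'eef|ft'
```

```text
eef_pos: [480.1, -25.3, 79.4]
ft_force: [1.0, -0.2, 8.5]
eef_pos: [480.2, -25.3, 79.0]
ft_force: [-2.4, 0.8, 17.8]
```

The rocker met its stop after about 4 mm of travel, at 18 N. Next I'll lift off, check the rocker and go above the lid front.

```bash
python3 -m inch '[[0,0,0,0,0,0,1],[0,0,0,0,0,-2,1],[0,0,0,0,0,-4.3,1],[0,0,0,0,0,-4.3,1],[0,0,0,0,0,-4.3,1],[0,0,0,0,0,-4.3,1],[0,0,0,3.15,1.85,0,1],[0,0,0,3.15,1.85,0,1],[0,0,0,3.15,1.85,0,1],[0,0,0,3.15,1.85,0,1],[0,0,0,0,0,0,1],[0,0,0,0,0,0,1]]'; python3 st.py
python3 - <<'E'
from fit import *
p=env.read_camera('side');C=cloud(p); ca,sa=np.cos(q[2]),np.sin(q[2]);D=C-[q[0],q[1],0]
B=np.stack([ca*D[...,0]+sa*D[...,1],-sa*D[...,0]+ca*D[...,1],D[...,2]],-1)
e=(B-np.array([-150,0,82]))@N
for a,b in((-123,-117),(-117,-110),(-110,-103),(-103,-95)):
    m=(abs(B[...,1]-75)<7)&(B[...,0]>a)&(B[...,0]<b)&(e>3)&(e<20);print(a,m.sum(),np.median(e[m]).round(1))
m=(B[...,2]>150)&(B[...,2]<300)&(B[...,1]<-30)&(B[...,1]>-95)&(B[...,0]>-100)&(B[...,0]<140)
b=B[m];rr=np.hypot(b[:,2]-125,125-b[:,0]);L=(np.arctan2(b[:,2]-125,125-b[:,0])-np.arcsin(18/rr))[rr>100];print('lid',np.median(L))
cv2.imwrite('pics/s3.png',cv2.resize(p['img'][80:280,150:350],None,fx=3,fy=3)[...,::-1])
E
```

```text
t: 10.52
eef_pos: [616.1, -76.0, 269.4]
tcp_rot: [-3.141, 0.002, 0.175]
ft_force: [-0.5, 0.4, 0.1]
opening: 0.004
grip_force: 0.0
t 10.525 body [ 26.5   0.5 269.4] rot [-3.141e+00  2.000e-03  1.750e-01] F [-0.5  0.4  0.1] op 0.0036638649874326944
-123 10 10.8
-117 14 8.5
-110 16 8.2
-103 14 8.0
lid 0.8000520333959351
```

View pics/s3.png

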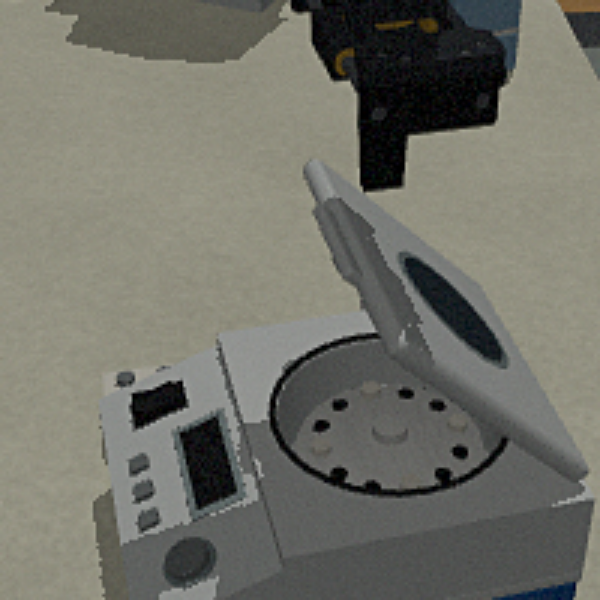

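The rocker is on: its off end is now proud (10.8 mm) and its on end is down (8 mm). The closed fingertip is at (383,188), above the lid front, and the lid is still at 0.80 rad. Now I'll lower onto the lid and follow its arc.

```bash
python3 -m inch '[[0,0,0,0,0,2,1],[0,0,0,0,0,1.5,1],[0,0,0,0,0,0.8,1],[0,0,0,-1.2,0,1.1,1],[0,0,0,0,0,0,1]]' | grep -E 't:|eef|ft'; python3 -m inch '[[0,0,0,-1.1,0,1.2,1],[0,0,0,-1.0,0,1.3,1],[0,0,0,0,0,0,1]]'| grep -E 'eef|ft'; python3 -m inch '[[0,0,0,-0.9,0,1.4,1],[0,0,0,-0.7,0,1.5,1],[0,0,0,0,0,0,1]]'| grep -E 'eef|ft'; python3 st.py
```

```text
t: 11.2
eef_pos: [604.4, -78.3, 215.8]
tcp_rot: [-3.141, 0.001, 0.175]
ft_force: [0.4, 0.7, 0.6]
eef_pos: [584.2, -82.0, 191.1]
ft_force: [0.4, -0.7, -0.6]
eef_pos: [568.7, -84.7, 162.1]
ft_force: [0.1, 0.2, 0.8]
t 11.95 body [-2.160e+01  1.000e-01  1.621e+02] rot [-3.141e+00  1.000e-03  1.750e-01] F [0.1 0.2 0.8] op 0.0059686726331992365
```

```bash
cat > lid.py <<'E'
from fit import *
import sys
p=env.read_camera('side');C=cloud(p); ca,sa=np.cos(q[2]),np.sin(q[2]);D=C-[q[0],q[1],0]
B=np.stack([ca*D[...,0]+sa*D[...,1],-sa*D[...,0]+ca*D[...,1],D[...,2]],-1)
m=(B[...,2]>130)&(B[...,2]<300)&(B[...,1]<-30)&(B[...,1]>-95)&(B[...,0]>-70)&(B[...,0]<140)
b=B[m];rr=np.hypot(b[:,2]-125,125-b[:,0]);L=(np.arctan2(b[:,2]-125,125-b[:,0])-np.arcsin(np.clip(18/rr,0,1)))[rr>100];print('lid',np.percentile(L,[10,25,50,75,90]).round(3),len(L))
cv2.imwrite('pics/%s.png'%sys.argv[1],cv2.resize(p['img'][80:280,150:350],None,fx=3,fy=3)[...,::-1])
E
python3 lid.py s4
```

```text
lid [0.279 0.286 0.292 0.689 0.787] 1698
```

View pics/s4.png

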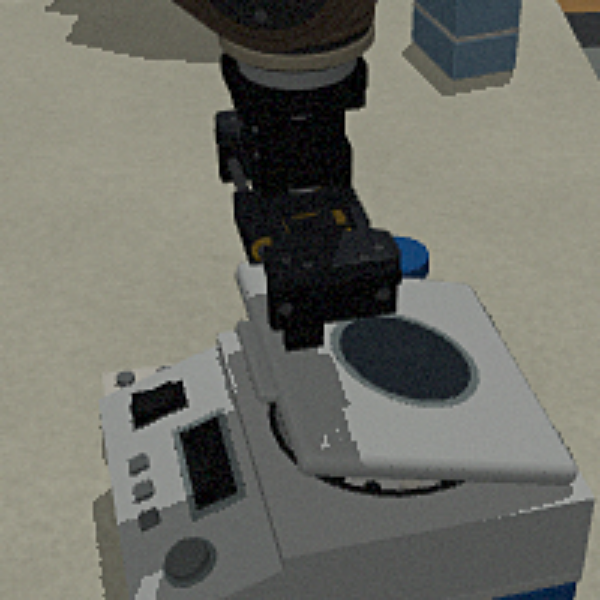

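The lid follows: it is at 0.29 rad, with the tip on its front at (305,345). I'll close the rest slowly.

```bash
python3 -m inch '[[0,0,0,-0.6,0,1.5,1],[0,0,0,-0.4,0,1.5,1],[0,0,0,-0.2,0,0.8,1],[0,0,0,-0.1,0,0.4,1],[0,0,0,0,0,0.2,1],[0,0,0,0,0,0,1]]' | grep -E 't:|eef|ft'; for i in 1; do python3 -m inch '[[0,0,0,0,0,0.2,1],[0,0,0,0,0,0,1]]'| grep -E 'eef|ft'; python3 -m inch '[[0,0,0,0,0,0.1,1],[0,0,0,0,0,0,1]]'| grep -E 'eef|ft'; python3 -m inch '[[0,0,0,0,0,0.1,1],[0,0,0,0,0,0,1]]'| grep -E 'eef|ft'; done
```

```text
t: 12.75
eef_pos: [555.9, -87.0, 118.2]
tcp_rot: [3.142, -0.0, 0.175]
ft_force: [0.8, 0.7, -0.1]
eef_pos: [555.8, -87.0, 116.0]
ft_force: [0.4, -0.3, 0.1]
eef_pos: [555.8, -87.0, 115.0]
ft_force: [0.2, -0.6, -0.1]
eef_pos: [555.9, -87.0, 113.9]
ft_force: [-0.0, -0.5, -0.0]
```

```bash
(python3 -m inch '[[0,0,0,0,0,0.1,1],[0,0,0,0,0,0,1]]';python3 -m inch '[[0,0,0,0,0,0.1,1],[0,0,0,0,0,0,1]]';python3 -m inch '[[0,0,0,0,0,0.1,1],[0,0,0,0,0,0,1]]')| grep -E 'eef|ft'; python3 lid.py s5
```

```text
eef_pos: [555.9, -87.0, 113.7]
ft_force: [-1.9, -0.3, 7.1]
eef_pos: [556.0, -87.1, 113.6]
ft_force: [-5.9, 1.2, 17.9]
eef_pos: [556.0, -87.1, 113.5]
ft_force: [-9.2, 1.4, 27.7]
lid [-0.005  0.002  0.432  0.584  0.667] 2500
```

The lid met its hard stop at the expected height and is shut. Next I'll lift off and go over the start key.

```bash
python3 -m inch '[[0,0,0,0,0,-2,1],[0,0,0,0,0,-2,1],[0,0,0,-2.6,2.45,0,1],[0,0,0,-2.6,2.45,0,1],[0,0,0,-2.6,2.45,0,1],[0,0,0,0,0,0,1],[0,0,0,0,0,0,1]]'; python3 st.py; python3 lid.py s5
```

```text
t: 15.18
eef_pos: [492.1, -172.9, 151.1]
tcp_rot: [3.141, -0.0, 0.174]
ft_force: [0.4, 1.0, 0.5]
opening: 0.009
grip_force: 0.0
t 15.175 body [-112.5  -73.3  151.1] rot [ 3.141 -0.     0.174] F [0.4 1.  0.5] op 0.008539930259620129
lid [-0.01  -0.004  0.001  0.006  0.01 ] 1193
```

View pics/s5.png

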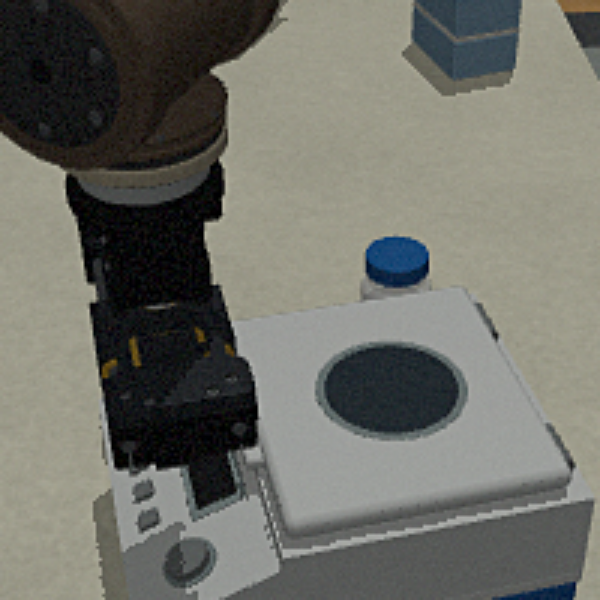

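The lid is shut (0.001 rad) and the start key is free at (190,562). The tool is above it, so I'll press step by step.

```bash
python3 -m inch '[[0,0,0,0,0,2.5,1],[0,0,0,0,0,2.5,1],[0,0,0,0,0,1.5,1],[0,0,0,0,0,0,1]]'| grep -E 't:|eef|ft';for i in 1; do python3 -m inch '[[0,0,0,0,0,0.2,1],[0,0,0,0,0,0,1]]';python3 -m inch '[[0,0,0,0,0,0.2,1],[0,0,0,0,0,0,1]]';python3 -m inch '[[0,0,0,0,0,0.1,1],[0,0,0,0,0,0,1]]';python3 -m inch '[[0,0,0,0,0,0.1,1],[0,0,0,0,0,0,1]]';done| grep -E 'eef|ft'
```

```text
t: 15.72
eef_pos: [491.7, -172.4, 85.3]
tcp_rot: [-3.141, 0.001, 0.175]
ft_force: [-0.3, 0.2, 0.6]
eef_pos: [492.1, -173.1, 84.6]
ft_force: [-1.3, 0.2, 0.7]
eef_pos: [491.8, -173.1, 82.1]
ft_force: [0.7, -0.1, 0.2]
eef_pos: [491.8, -173.0, 81.0]
ft_force: [0.1, 0.6, -0.2]
eef_pos: [491.8, -173.0, 79.9]
ft_force: [-0.1, 0.7, 1.5]
```

```bash
for i in 1; do python3 -m inch '[[0,0,0,0,0,0.1,1],[0,0,0,0,0,0,1]]';python3 -m inch '[[0,0,0,0,0,0.1,1],[0,0,0,0,0,0,1]]';python3 -m inch '[[0,0,0,0,0,0.1,1],[0,0,0,0,0,0,1]]';python3 -m inch '[[0,0,0,0,0,0.1,1],[0,0,0,0,0,0,1]]';done| grep -E 'eef|ft'
```

```text
eef_pos: [491.8, -173.0, 79.0]
ft_force: [-0.3, -0.1, 1.1]
eef_pos: [492.0, -173.0, 78.1]
ft_force: [0.3, 0.3, 2.0]
eef_pos: [492.0, -173.1, 77.1]
ft_force: [1.3, 0.9, 3.0]
eef_pos: [492.0, -173.1, 76.1]
ft_force: [2.0, 1.6, 3.6]
```

```bash
for i in 1; do python3 -m inch '[[0,0,0,0,0,0.1,1],[0,0,0,0,0,0,1]]';python3 -m inch '[[0,0,0,0,0,0.1,1],[0,0,0,0,0,0,1]]';done| grep -E 'eef|ft'
```

```text
eef_pos: [491.9, -173.1, 75.1]
ft_force: [0.7, 0.6, 5.6]
eef_pos: [492.0, -173.1, 74.2]
ft_force: [0.8, 1.2, 6.6]
```

```bash
python3 -m inch '[[0,0,0,0,0,0.1,1],[0,0,0,0,0,0.05,1],[0,0,0,0,0,0,1]]'| grep -E 'eef|ft'
```

```text
eef_pos: [492.3, -173.1, 73.6]
ft_force: [-1.2, 2.3, 17.9]
```

The key hit its hard stop (18 N), so it is fully in. I'll let go, retreat clear, check and hand in.

```bash
python3 -m inch '[[0,0,0,0,0,-1,1],[0,0,0,0,0,-3,1],[0,0,0,0,0,-5,1],[0,0,0,-1,0,-5,1],[0,0,0,0,0,-3,1],[0,0,0,0,0,0,1],[0,0,0,0,0,0,1]]'; python3 lid.py s6; python3 - <<'E'
from fit import *
p=env.read_camera('side');C=cloud(p); ca,sa=np.cos(q[2]),np.sin(q[2]);D=C-[q[0],q[1],0]
B=np.stack([ca*D[...,0]+sa*D[...,1],-sa*D[...,0]+ca*D[...,1],D[...,2]],-1)
e=(B-np.array([-150,0,82]))@N
for y,a,b in((75,-123,-117),(75,-103,-95),(-73,-119,-104)):
    m=(abs(B[...,1]-y)<7)&(B[...,0]>a)&(B[...,0]<b)&(e>3)&(e<20);print(y,a,m.sum(),np.median(e[m]).round(1))
for n,ts in(('side',['flask']),('top',['flask','tube_rack','reagent_bottle'])):
    p=env.read_camera(n)
    for t in ts:
        for r in env.find_in(p,t)[:1]: print(n,t,w(p,r['centre']).round(0))
E
```

```text
t: 19.48
eef_pos: [481.3, -174.4, 241.5]
tcp_rot: [-3.141, 0.002, 0.175]
ft_force: [0.0, -0.2, -0.3]
opening: 0.007
grip_force: 0.0
lid [-0.009 -0.003  0.002  0.007  0.012] 1199
75 -123 13 11.3
75 -103 11 8.3
-73 -119 49 8.2
side flask [ 593. -291.   34.]
top flask [ 600. -270.   33.]
top tube_rack [464.  65.  31.]
```

```bash
python3 -c "
from cell import env
print(env.job_done())"
```

```text
the job is handed in; nothing more can be done
None
```

The job is handed in (no verdict came back): rocker on, lid shut (about 0.002 rad), start key pressed to its stop and sprung back, flask and rack unmoved; the bottle was not detected in the last check, but the arm never went near it.

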